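# Clear the charging rail and put the battery packs away

### The arm

A 6-joint arm with a two-finger parallel gripper is mounted at the origin on the work surface. World frame = base frame: x ahead of the robot, y to its left, z up, the work surface at z = 0. Lengths are in m, angles in rad, forces in N, time in s.
With the tool pointing down it reaches from about 0.375 to 0.975 m from the base axis. Payload 3.8 kg.
Tool frame: the origin (TCP) lies midway between the tips of the shut fingers; the grasp point (between the pads) lies 19 mm behind it; z points along the fingers, y is the line along which they close (so a half turn about z gives the same grasp; the last joint's range is limited). The gripper opens to 85 mm and grips with 20 to 120 N. Pads are 22 mm wide; open, the fingers measure 114 mm over their backs; the gripper's body (76 mm by 85 mm) begins 54 mm behind the grasp point. The pads swing forward as they close: fully open they stand 13 mm farther back than shut.
Start: joints at [-1.201, 0.264, 1.604, -0, 1.274, -0.037], TCP at [0.267, -0.62, 0.231] pointing down, gripper open.
Joint ranges: [-2.63, 2.63], [-0.94, 2.18], [0.31, 2.57], [-1.31, 4.45], [0, 2.66], [-2.55, 2.55]. Speed limits (rad/s): [2.57, 2.57, 3.14, 3.14, 3.14, 3.14].

### API

Orientations are given as a rotation vector (axis times angle).
In Python, from workcell import read_state, vision, ticket gives the robot as it stands. The module is installed in compiled form; this text tells all that it offers.
- The arm moves only by the tool jog_arm, never from a script. Its arguments are lists of equal length, an entry for each row: "turn": the turn, a rotation vector about the tool's x, y, z in rad, a list of three; "delta_pos": the shift along the tool's x, y, z in m, a list of three; "gripper": the finger opening in m, from 0 to 0.0854. In form: {"turn": [[rx, ry, rz], ...], "delta_pos": [[dx, dy, dz], ...], "gripper": [gripper, ...]}. A call has 1 to 20 rows; each row shifts and turns the commanded pose from where the row before left it, along the tool's axes as they then stand; what a row does not reach is not made up. A row lasts 1/12 s, in which the tool goes at most 41.7 mm and 7.16 degrees, less where a joint would pass 70% of its speed; a pose out of reach is approached as far as the arm can. A call with a gripper value outside its range is refused whole. The fingers move at their own pace and stop on an object; "grip_force" is the grip in N (left out, the last holds). Time passes only in rows, so rows that do not move let the fingers close. It gives the time, the measured TCP pose, the force, the opening and the grip force at its end, in the units of the state.
- read_state(): the state, without advancing time (a new reading comes with each control period).
- vision.read_camera(name): name is "scene" or "top" or "wrist"; returns the picture (400x640x3 uint8, red, green, blue); there is no depth.
- vision.calibration(name): a dict with "vfov" (degrees; the focal length in pixels is half the picture's height over the tangent of half this angle, whatever the lens; pixels are square), "cx", "cy" (the principal point, pixels), "dist" ([k1, k2, p1, p2, k3] as OpenCV has them; the pictures are not rectified), "R" (3x3) and "t" (3): a world point X has camera coordinates R X + t; the wrist camera has in their place "mount" (4x4, takes a point from camera to tool coordinates, whose origin is the TCP and whose axes are the flange's). Camera axes: x right, y down, z forward; pixel columns grow to the right and rows downward; lengths in m; the calibration is good to about 2 mm. A picture is of the moment at which its call begins: read the wrist's pose just before it. calibration takes no time and is no camera call.
- ticket.finish_job(): hands the job in; it is judged then, once.
The state is a dict: "time": time; "q": joint angles; "joint_vel": joint speeds; "joint_torque": joint torques, N m; "tool_pos": TCP position; "tcp_rot": TCP orientation; "wrist_force": force on the tool from outside, world axes, zero at the start; "torque": the same for the moment, N m; "width": opening from 0.0 (shut) to 1.0 (fully open); "grip_force": force on a finger pad.
Only numpy, scipy, OpenCV 4.12 (cv2) and the standard library are available. Lean on these libraries where they do the work, as an engineer would, in place of code of your own. Each camera call takes 0.05 s, during which the arm holds its last target. There are 200 camera calls.

### The job

Closing time: first switch off the charging dock by pushing its power lever over away from you, then unclip every battery pack from the dock's rail and put them all, with the loose pack lying on the counter, side by side and right way up in the drawer of the small grey drawer unit, and push the drawer fully shut. The packs are soft-cased: don't squeeze one with more than 35 N, and set them down in the drawer rather than dropping them. Leave everything else on the counter where it is.

Things in the scene. Friction and masses are not known exactly. Their poses are not given: they have to be found in the camera images.
- dock: Charging dock, fixed to the counter: black base plate 84 mm (its x) by 300 mm (its y), 12 mm thick, origin at the centre of its underside. Four places for packs astride its rail, at x = 0, y = -108, -56, -4 and +48 mm, parted by low ribs (tops 20 mm above the counter, |x| up to 28 mm). The power lever's grey block (70 x 50 mm, top 37 mm above the counter) stands at y = +118 mm.
- rail_mid (a point): Middle of the top of the dock's aluminium rail (20 mm wide, 216 mm along the dock's y, 27 mm above the counter). A clipped pack stands astride it on the base plate, 12 mm above the counter, its axes along the dock's. Sprung balls in the rail catch ridges inside the pack: it holds until pulled straight up with about 10 to 14 N, is past the catch after 12 mm and clear of the rail after 16 mm.
- power (a joint): Power lever of the dock, rad: 0 = leaning to the dock's -x (towards the robot), on; 1.0 = leaning fully to the dock's +x (away from the robot), off. It stays where it is left, moves easily (about 1.5 N at the tip); its axis lies along the dock's y, 34 mm above the counter.
- power_tip (a point): Centre of the black ball (26 mm across) at the tip of the power lever, 50 mm from the lever's axis, on a 10 mm rod; 78 mm above the counter at either end of the swing, 84 mm mid-way.
- unit_drawer0 (a joint): How far the drawer of the grey drawer unit is pulled out, m: 0 = shut, 0.15 = fully out. It slides to the unit's -x (towards the robot) with about 1 N of friction and stays where it is left.
- unit_top (a point): Centre of the top of the small grey drawer unit: fixed, 220 mm deep (its x, pointing away from the robot), 280 mm wide (its y), 85 mm tall.
- unit_drawer0_handle (a point): Middle of the drawer's bar handle: a round bar about 10 mm thick along the drawer's y, 120 mm long, 35 mm in front of the drawer's face, 47 mm above the counter. Axes as the unit's; it moves with the drawer.
- drawer_floor (a point): Centre of the drawer's inner floor, 22 mm above the counter; moves with the drawer; x points into the unit, y along the handle. Inside 175 mm (x) by 238 mm (y), side walls 41 mm and front panel 52 mm above that floor. Fully out, x = -87 to +56 mm is open from above; the rest lies under the unit's roof, 51 mm above the drawer floor.
- pack1_mid (a point): Centre (half-way up) of a grey battery pack with a black label on top, clipped on the dock's rail at the start, if present. 44 mm (its x) by 36 mm (its y) by 38 mm tall (its z, up), about 130 g; the four vertical sides are flat. A channel 24 to 30 mm wide, 16 mm high, runs along y through its underside. Soft-cased: grip of 15 to 25 N is ample, it must not be squeezed with more than 35 N.
- pack2_mid (a point): Centre (half-way up) of a grey battery pack with a black label on top, clipped on the dock's rail at the start, if present. 44 mm (its x) by 36 mm (its y) by 38 mm tall (its z, up), about 130 g; the four vertical sides are flat. A channel 24 to 30 mm wide, 16 mm high, runs along y through its underside. Soft-cased: grip of 15 to 25 N is ample, it must not be squeezed with more than 35 N.
- pack3_mid (a point): Centre (half-way up) of a grey battery pack with a black label on top, clipped on the dock's rail at the start, if present. 44 mm (its x) by 36 mm (its y) by 38 mm tall (its z, up), about 130 g; the four vertical sides are flat. A channel 24 to 30 mm wide, 16 mm high, runs along y through its underside. Soft-cased: grip of 15 to 25 N is ample, it must not be squeezed with more than 35 N.
- pack4_mid (a point): Centre (half-way up) of a grey battery pack with a black label on top, clipped on the dock's rail at the start, if present. 44 mm (its x) by 36 mm (its y) by 38 mm tall (its z, up), about 130 g; the four vertical sides are flat. A channel 24 to 30 mm wide, 16 mm high, runs along y through its underside. Soft-cased: grip of 15 to 25 N is ample, it must not be squeezed with more than 35 N.
- pack5_mid (a point): Centre (half-way up) of a grey battery pack with a black label on top, always present, lying loose on the open counter between dock and drawer unit at the start. 44 mm (its x) by 36 mm (its y) by 38 mm tall (its z, up), about 130 g; the four vertical sides are flat. A channel 24 to 30 mm wide, 16 mm high, runs along y through its underside. Soft-cased: grip of 15 to 25 N is ample, it must not be squeezed with more than 35 N.
- spray: Bystander: white pump spray bottle, 80 mm across, 195 mm tall; origin at the underside's centre.
- penpot: Bystander: square dark steel pen pot with pens, 70 x 70 x 100 mm (pens to 150); origin at the underside's centre.
- calculator: Bystander: flat grey desk calculator, 150 x 95 x 17 mm; origin at the underside's centre.
- coaster: Bystander: round white coaster, 92 mm across, 8 mm thick; origin at the underside's centre.
- stapler: Bystander: black stapler, 130 x 34 x 45 mm; origin at the underside's centre.
- scanner: Bystander: hand-held barcode scanner with a yellow head, about 225 x 65 x 55 mm; origin at the underside's centre.
- phone: Bystander: flat black telephone, 150 x 72 x 9 mm; origin at the underside's centre.
- carton: Bystander: upright red retail carton, 70 x 100 x 80 mm; origin at the underside's centre.
Mind the look-alikes: they are no part of the job. What is shaped like the part that bears pack2_mid but brown is not meant.

How it is judged:
By the outcome, as a careful person would: the job done as asked, in the order asked, and still so for the second after the job is handed in, with the robot touching nothing.
Of pack1, pack2, pack3, pack4 only 2 to 4 are there at a start; the rules pass over those that are not, and their reading is None.
At some moment in a run one of pack5 may be knocked a few centimetres aside while the robot is not near it.
It also fails if it takes over 210 s, if anything falls off the work surface, if the arm or the gripper's body presses on something with over 40 N, if the wrist force passes 120 N, or if a joint passes its speed limit or range.

## Working session

There is one attempt and no reset: what is moved stays moved. The work goes in short steps, Python scripts to look and compute and a tool call to move; the robot and the scene stay as the last step left them, time stands still between calls to the robot, and variables do not carry over. Pictures are saved under pics/ and viewed, at most 14 in all, crops included, and the job is handed in when it is done.

Besides the shell and the picture viewer there is one more tool, called after "Request:" by a JSON object that holds its "op" and its "data". jog_arm: Moves the arm, as the interface text tells. Its arguments: {"type":"object","properties":{"turn":{"type":"array","items":{"type":"array","items":{"type":"number"}}},"delta_pos":{"type":"array","items":{"type":"array","items":{"type":"number"}}},"gripper":{"type":"array","items":{"type":"number"}},"grip_force":{"type":"number"}},"required":["turn","delta_pos","gripper"]}

```bash
mkdir -p pics; cat > h.py <<'E'
import numpy as np, cv2
from workcell import read_state, vision, ticket
from scipy.spatial.transform import Rotation as Ro
def cal(n):
    c=vision.calibration(n); f=200/np.tan(np.radians(c['vfov'])/2)
    K=np.array([[f,0,c['cx']],[0,f,c['cy']],[0,0,1.]]); d=np.array(c['dist'],float)
    if 'R' in c: R,t=np.array(c['R']),np.array(c['t'])
    else:
        s=read_state(); M=np.array(c['mount']); T=np.eye(4); T[:3,:3]=Ro.from_rotvec(s['tcp_rot']).as_matrix(); T[:3,3]=s['tool_pos']
        W=np.linalg.inv(T@M); R,t=W[:3,:3],W[:3,3]
    return K,d,R,t
def plane(px,z,C):
    K,d,R,t=C; p=cv2.undistortPoints(np.array(px,float).reshape(-1,1,2),K,d).reshape(-1,2)
    r=np.c_[p,np.ones(len(p))]@R; o=-R.T@t
    return o+r*((z-o[2])/r[:,2])[:,None]
def proj(X,C):
    K,d,R,t=C; return cv2.projectPoints(np.array(X,float).reshape(-1,1,3),cv2.Rodrigues(R)[0],t,K,d)[0].reshape(-1,2)
def snap(n,f=None):
    C=cal(n); im=vision.read_camera(n)[:,:,::-1].copy()
    if f: cv2.imwrite('pics/'+f,im)
    return im,C
E
python3 - <<'E'
from h import *
for n in('top','scene'):
    im,C=snap(n,n+'0.png'); print(n,-C[2].T@C[3],C[0][0,0])
s=read_state();print(s)
print(vision.calibration('wrist'))
E
```

```text
top [0.36367521 0.01461542 1.64685748] 501.8824220072145
scene [ 1.11667052 -0.63705346  0.90909116] 397.4456623923165
{'time': 0.1, 'q': array([-1.20088399e+00,  2.64697158e-01,  1.60529747e+00,  5.04341477e-05,
        1.27367353e+00, -3.68910717e-02]), 'joint_vel': array([-0.00170015, -0.00098115, -0.00361024, -0.00012562, -0.00014149,
        0.00097461]), 'joint_torque': array([-2.47566522e-04, -5.16707468e+01, -3.68589628e+01,  4.82561097e-05,
        6.30129958e-03, -4.77710500e-06]), 'tool_pos': array([ 0.26685414, -0.61927035,  0.23004105]), 'tcp_rot': array([-3.07482125e+00, -6.34170364e-01,  4.65368741e-04]), 'wrist_force': array([-0.5030002 , -0.29027494,  0.56346756]), 'torque': array([ 0.04016938, -0.01138708, -0.00332741]), 'grip_force': 0.0, 'width': 1.0008779080787265}
{'vfov': 59.70889571291732, 'cx': 319.83936263829617, 'cy': 199.29611749582298, 'dist': array([-0.04075233,  0.        ,  0.        ,  0.        ,  0.        ]), 'mount': array([[ 6.24630781e-04, -9.52983844e-01, -3.03020465e-01,
         7.78353986e-02],
       [ 9.99999618e-01,  7.80561656e-04, -3.93478721e-04,
        -1.34091436e-03],
       [ 6.11505020e-04, -3.03020104e-01,  9.52983968e-01,
        -1.40959615e-01],
       [ 0.00000000e+00,  0.00000000e+00,  0.00000000e+00,
         1.00000000e+00]])}
```

View pics/top0.png

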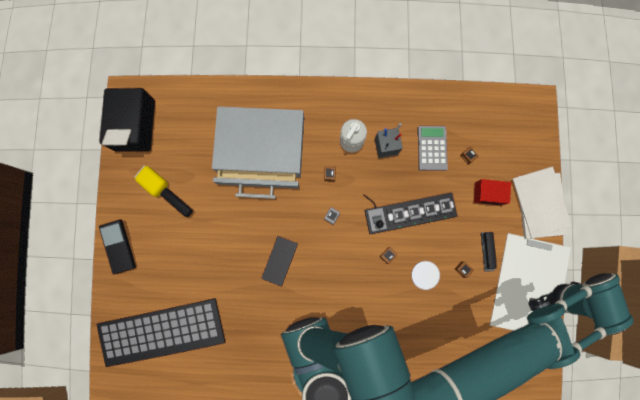

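View pics/scene0.png

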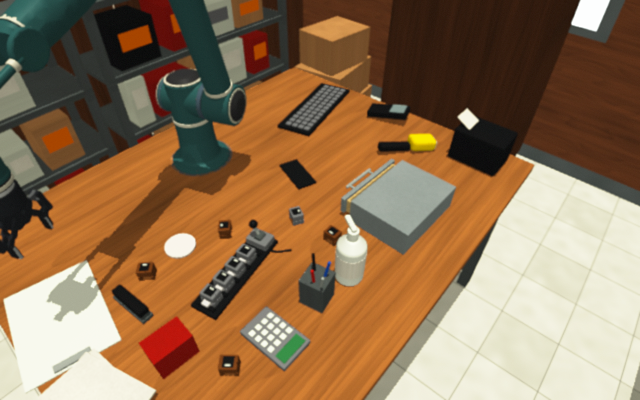

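```bash
python3 - <<'E'
import cv2
a=cv2.imread('pics/top0.png')[95:295,200:480]; b=cv2.imread('pics/scene0.png')[160:330,180:470]
cv2.imwrite('pics/c1.png',cv2.resize(a,None,fx=2.8,fy=2.8,interpolation=cv2.INTER_CUBIC))
cv2.imwrite('pics/c2.png',cv2.resize(b,None,fx=2.7,fy=2.7,interpolation=cv2.INTER_CUBIC))
E
```

```text
(no output)
```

View pics/c1.png

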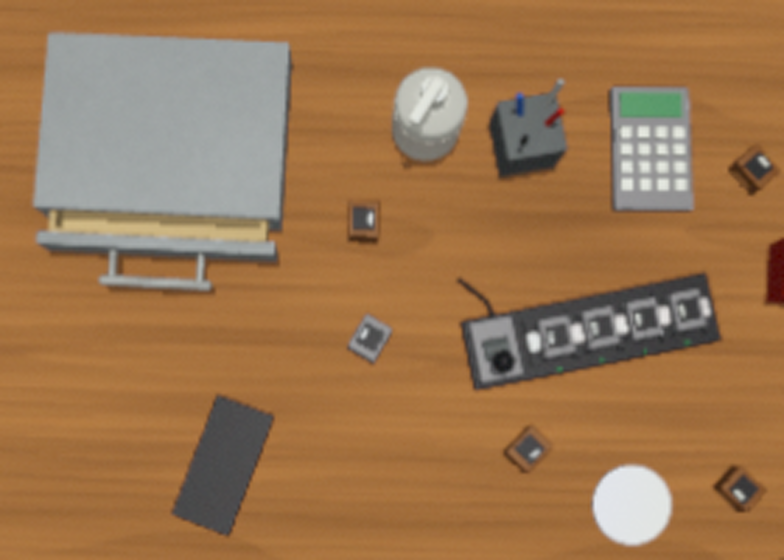

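View pics/c2.png

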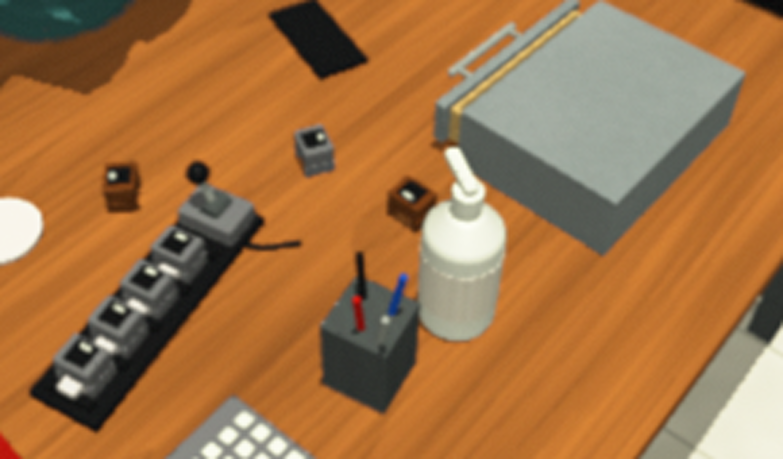

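```bash
python3 - <<'E'
from h import *
np.set_printoptions(precision=4,suppress=True)
C=cal('top')
def P(l,z): return plane(np.array(l)/2.8+[200,95],z,C)[:,:2]
def rect(n,l,z):
    q=P(l,z); print(n,'c',q.mean(0),'sides',np.linalg.norm(np.roll(q,-1,0)-q,axis=1),'yaw(deg) of long',[np.degrees(np.arctan2(*(q[j]-q[i])[::-1])) for i,j in((0,1),(3,2))])
rect('dock',[(462,321),(706,274),(719,340),(476,389)],.012)
rect('unit',[(50,33),(290,43),(280,220),(36,205)],.085)
print('handle',P([(100,282),(210,288)],.047), 'front panel top', P([(38,232),(275,247)],.074))
print('packs top centres',P([(558,336),(601,327),(645,317),(689,309)],.050))
rect('p5',[(367,314),(392,326),(373,362),(349,348)],.038)
print('ball',P([(503,361)],.078))
s=read_state();print(Ro.from_rotvec(s['tcp_rot']).as_matrix())
E
```

```text
dock c [ 0.5133 -0.2688] sides [0.2961 0.0796 0.294  0.081 ] yaw(deg) of long [np.float64(-77.94804060841518), np.float64(-77.65888240883663)]
unit c [0.7328 0.2329] sides [0.2793 0.2066 0.2789 0.2029] yaw(deg) of long [np.float64(-91.70493498249999), np.float64(-92.45409888952794)]
handle [[0.5543 0.3042]
 [0.5501 0.1766]] front panel top [[0.6071 0.3735]
 [0.5953 0.1017]]
packs top centres [[ 0.5031 -0.2232]
 [ 0.5144 -0.2728]
 [ 0.527  -0.3239]
 [ 0.5373 -0.3754]]
p5 c [ 0.498  -0.0087] sides [0.0319 0.0469 0.0319 0.0443] yaw(deg) of long [np.float64(-114.53260455759818), np.float64(-119.08388060441742)]
ball [[ 0.4713 -0.1572]]
[[ 0.9184  0.3957 -0.0007]
 [ 0.3957 -0.9184  0.002 ]
 [ 0.0001 -0.0021 -1.    ]]
```

Request:
{"op": "jog_arm", "data": {"turn": [[0,0,0],[0,0,0],[0,0,0],[0,0,0],[0,0,0],[0,0,0],[0,0,0],[0,0,0],[0,0,0],[0,0,0],[0,0,0],[0,0,0],[0,0,-0.115],[0,0,-0.115],[0,0,-0.115],[0,0,-0.115],[0,0,-0.115],[0,0,-0.115],[0,0,-0.115],[0,0,-0.115]], "delta_pos": [[0.03,-0.0205,-0.0058],[0.03,-0.0205,-0.0058],[0.03,-0.0205,-0.0058],[0.03,-0.0205,-0.0058],[0.03,-0.0205,-0.0058],[0.03,-0.0205,-0.0058],[0.03,-0.0205,-0.0058],[0.03,-0.0205,-0.0058],[0.03,-0.0205,-0.0058],[0.03,-0.0205,-0.0058],[0.03,-0.0205,-0.0058],[0.03,-0.0205,-0.0058],[0,0,0],[0,0,0],[0,0,0],[0,0,0],[0,0,0],[0,0,0],[0,0,0],[0,0,0]], "gripper": [0.0,0.0,0.0,0.0,0.0,0.0,0.0,0.0,0.0,0.0,0.0,0.0,0.0,0.0,0.0,0.0,0.0,0.0,0.0,0.0], "grip_force": 22}}

```text
time: 1.77
tool_pos: [0.5, -0.2513, 0.3003]
tcp_rot: [-2.469, -1.941, 0.001]
wrist_force: [-0.4, 0.2, 0.1]
width: -0.0
grip_force: 0.0
```

Request:
{"op": "jog_arm", "data": {"turn": [[0,0,-0.115],[0,0,-0.115],[0,0,-0.115],[0,0,-0.115],[0,0,0],[0,0,0]], "delta_pos": [[0,0,0],[0,0,0],[0,0,0],[0,0,0],[0,0,0],[0,0,0]], "gripper": [0,0,0,0,0,0]}}

```text
time: 2.27
tool_pos: [0.5001, -0.2514, 0.3004]
tcp_rot: [-1.972, -2.444, 0.0]
wrist_force: [0.5, 0.9, -0.1]
width: 0.001
grip_force: 0.0
```

```bash
python3 - <<'E'
from h import *
im,C=snap('wrist','w1.png')
s=read_state();R=Ro.from_rotvec(s['tcp_rot']).as_matrix();print(s['time'],s['tool_pos'],np.degrees(np.arctan2(R[1,0],R[0,0])),R[:,2],s['width'])
E
```

```text
2.3167 [ 0.50016947 -0.25146057  0.30052417] 102.1935234379232 [-5.44799555e-04  3.25908373e-04 -9.99999798e-01] -0.0008451353361152983
```

View pics/w1.png

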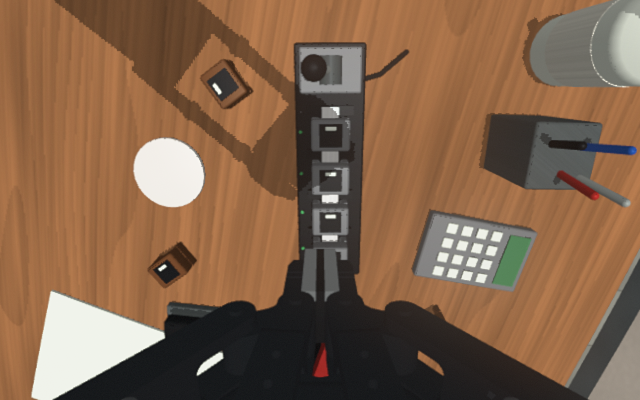

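```bash
python3 - <<'E'
from h import *
np.set_printoptions(precision=4,suppress=True)
C=cal('wrist')
e=plane([(295,45),(366,43),(359,272),(299,270)],.012,C)[:,:2]; print(e, np.degrees(np.arctan2(*(e[0]-e[3])[::-1])),np.degrees(np.arctan2(*(e[1]-e[2])[::-1])), np.linalg.norm(e[1]-e[0]))
ax=np.array([np.cos(np.radians(12.2)),np.sin(np.radians(12.2))]); ay=np.array([-ax[1],ax[0]])
top=(e[0]+e[1])/2; o=top-ay*.150; print('dock origin',o)
pk=plane([(330.5,136),(331,180),(330.5,222)],.050,C)[:,:2]; print('packs',pk,'in dock',np.c_[(pk-o)@ax,(pk-o)@ay])
b=plane([(314,68)],.078,C)[:,:2]; print('ball',b,(b-o)@ax,(b-o)@ay)
E
```

```text
[[ 0.4454 -0.1328]
 [ 0.5242 -0.1135]
 [ 0.5879 -0.3995]
 [ 0.5059 -0.414 ]] 102.13129058108318 102.5612054311412 0.0810789957644103
dock origin [ 0.5165 -0.2697]
packs [[ 0.5057 -0.2208]
 [ 0.5174 -0.2701]
 [ 0.5284 -0.321 ]] in dock [[-0.0002  0.0502]
 [ 0.0008 -0.0005]
 [ 0.0008 -0.0526]]
ball [[ 0.4736 -0.1559]] [-0.0179] [0.1203]
```

Request:
{"op": "jog_arm", "data": {"turn": [[0,0,0],[0,0,0],[0,0,0],[0,0,0],[0,0,0],[0,0,0],[0,0,0],[0,0,0],[0,0,0],[0,0,0],[0,0,0],[0,0,0],[0,0,0],[0,0,0],[0,0,0],[0,0,0],[0,0,0],[0,0,0]], "delta_pos": [[0.0124,-0.0078,0.0298],[0.0124,-0.0078,0.0298],[0.0124,-0.0078,0.0298],[0.0124,-0.0078,0.0298],[0.0124,-0.0078,0.0298],[0.0124,-0.0078,0.0298],[0.0124,-0.0078,0.0298],[0.0124,-0.0078,0.0298],[0,0,0],[0,0.007,0],[0,0.007,0],[0,0.007,0],[0,0.007,0],[0,0.007,0],[0,0.007,0],[0,0.007,0],[0,0.007,0],[0,0.007,0]], "gripper": [0,0,0,0,0,0,0,0,0,0,0,0,0,0,0,0,0,0]}}

```text
time: 3.82
tool_pos: [0.4805, -0.1544, 0.0625]
tcp_rot: [1.969, 2.448, 0.0]
wrist_force: [-2.3, -0.8, -0.1]
width: 0.001
grip_force: 0.8
```

Request:
{"op": "jog_arm", "data": {"turn": [[0,0,0],[0,0,0],[0,0,0],[0,0,0]], "delta_pos": [[0,0.003,0],[0,0.003,0],[0,0.002,0],[0,0,0]], "gripper": [0,0,0,0]}}

```text
time: 4.15
tool_pos: [0.4875, -0.1526, 0.0621]
tcp_rot: [-1.969, -2.448, -0.0]
wrist_force: [-0.4, -0.8, -0.2]
width: 0.002
grip_force: 0.1
```

```bash
python3 - <<'E'
from h import *
im,C=snap('scene'); im2,_=snap('wrist')
a=cv2.resize(im[210:320,180:320],(700,550),interpolation=cv2.INTER_CUBIC)
cv2.imwrite('pics/l1.png',np.hstack([cv2.resize(a,(400,314)),im2[:314,200:600]]))
s=read_state();print(s['tool_pos'],s['wrist_force'])
E
```

```text
[ 0.48759077 -0.15268966  0.06244607] [-0.21584148 -0.5637711  -0.77237689]
```

View pics/l1.png

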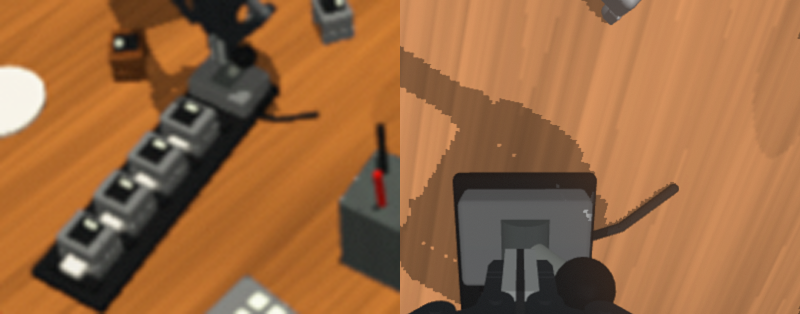

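Request:
{"op": "jog_arm", "data": {"turn": [[0,0,0],[0,0,0],[0,0,0]], "delta_pos": [[0,0.003,0],[0,0.002,0],[0,0,0]], "gripper": [0,0,0]}}

```text
time: 4.5
tool_pos: [0.4882, -0.1524, 0.0622]
tcp_rot: [-1.963, -2.444, 0.01]
wrist_force: [-13.9, -4.5, 9.1]
width: -0.002
grip_force: 7.3
```

Request:
{"op": "jog_arm", "data": {"turn": [[0,0,0],[0,0,0]], "delta_pos": [[0,0.002,0],[0,0.001,0]], "gripper": [0,0]}}

```text
time: 4.67
tool_pos: [0.4885, -0.1523, 0.0621]
tcp_rot: [-1.96, -2.442, 0.016]
wrist_force: [-25.0, -7.5, 17.4]
width: -0.001
grip_force: 12.9
```

Request:
{"op": "jog_arm", "data": {"turn": [[0,0,0],[0,0,0],[0,0,0],[0,0,0],[0,0,0],[0,0,0],[0,0,0],[0,0,0],[0,0,0],[0,0,0],[0,0,0],[0,0,0],[0,0,0],[0,0,0],[0,0,0],[0,0,0],[0,0,0],[0,0,0.083],[0,0,0.083],[0,0,0.082]], "delta_pos": [[0,-0.03,0],[0,0,-0.03],[0,0,-0.03],[0,0,-0.03],[0,0,-0.03],[0.0301,0.0094,-0.01],[0.0301,0.0094,-0.01],[0.0301,0.0094,-0.01],[0.0301,0.0094,-0.01],[0.0301,0.0094,-0.01],[0.0301,0.0094,-0.01],[0.0301,0.0094,-0.01],[0.0301,0.0094,-0.01],[0.0301,0.0094,-0.01],[0.0301,0.0094,-0.01],[0.0301,0.0094,-0.01],[0.0301,0.0094,-0.01],[0,0,0],[0,0,0],[0,0,0]], "gripper": [0,0,0,0,0,0,0,0,0,0,0,0,0,0,0,0.03,0.03,0.03,0.03,0.03]}}

```text
time: 6.33
tool_pos: [0.4989, 0.2206, 0.303]
tcp_rot: [2.259, 2.183, 0.002]
wrist_force: [0.2, -0.2, -0.4]
width: 0.346
grip_force: 0.0
```

```bash
python3 - <<'E'
from h import *
im,C=snap('wrist','w2.png'); im2,_=snap('top')
a=cv2.resize(im2[190:240,360:460],None,fx=2.4,fy=2.4,interpolation=cv2.INTER_CUBIC); im[280:400,:240]=a
cv2.imwrite('pics/w2b.png',im)
s=read_state();R=Ro.from_rotvec(s['tcp_rot']).as_matrix();print(s['time'],s['tool_pos'],np.degrees(np.arctan2(R[1,0],R[0,0])),R[:,2],s['width'])
E
```

```text
6.4333 [0.49880021 0.21991562 0.30269046] 88.17963133547254 [ 5.97407124e-04  5.21176131e-04 -9.99999686e-01] 0.34982024706545545
```

View pics/w2b.png

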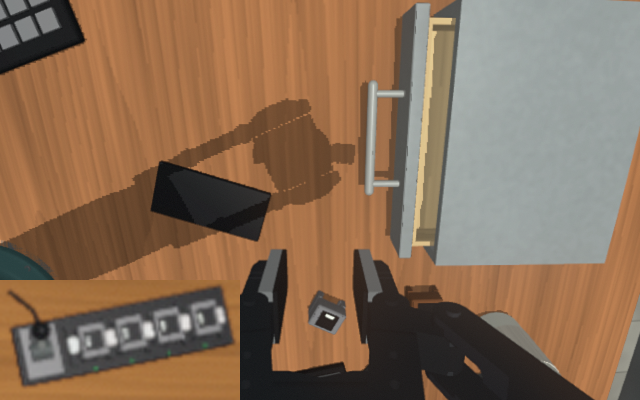

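```bash
python3 - <<'E'
from h import *
np.set_printoptions(precision=4,suppress=True)
C=cal('wrist')
h=plane([(373,84),(370,192)],.049,C)[:,:2]; print('handle',h,h.mean(0),np.degrees(np.arctan2(*(h[0]-h[1])[::-1]))-90)
p=plane([(429,5),(411,256)],.074,C)[:,:2]; print('panel inner/top edge',p,np.degrees(np.arctan2(*(p[0]-p[1])[::-1]))-90, np.linalg.norm(p[0]-p[1]))
u=plane([(460,2),(436,263),(604,263)],.085,C)[:,:2]; print('unit',u,np.degrees(np.arctan2(*(u[0]-u[1])[::-1]))-90)
f=plane([(328,313)],.038,C);print(f)
E
```

```text
handle [[0.5587 0.3025]
 [0.5568 0.1808]] [0.5577 0.2417] -0.932698171212337
panel inner/top edge [[0.6083 0.3739]
 [0.6027 0.1081]] -1.2119034307260819 0.26585512482496965
unit [[0.6341 0.3738]
 [0.6291 0.1038]
 [0.8318 0.0953]] -1.0555244205070125
[[0.5032 0.0066 0.038 ]]
```

Request:
{"op": "jog_arm", "data": {"turn": [[0,0,0],[0,0,0],[0,0,0],[0,0,0],[0,0,0],[0,0,0],[0,0,0],[0,0,0],[0,0,0]], "delta_pos": [[0.0077,0.0187,0.028],[0.0077,0.0187,0.028],[0.0077,0.0186,0.028],[0,0,0.03],[0,0,0.03],[0,0,0.03],[0,0,0.03],[0,0,0.02],[0,0,0]], "gripper": [0.024,0.024,0.024,0.024,0.024,0.024,0.024,0.024,0.024]}}

```text
time: 7.18
tool_pos: [0.5514, 0.2389, 0.0728]
tcp_rot: [-2.252, -2.185, 0.014]
wrist_force: [-1.3, -0.8, -0.7]
width: 0.28
grip_force: 0.0
```

Request:
{"op": "jog_arm", "data": {"turn": [[0,0,0],[0,0,0],[0,0,0],[0,0,0]], "delta_pos": [[0,0,0.006],[0,0,0.006],[0,0,0.006],[0,0,0]], "gripper": [0.024,0.024,0.024,0.024]}}

```text
time: 7.52
tool_pos: [0.5558, 0.2409, 0.0608]
tcp_rot: [2.256, 2.186, 0.001]
wrist_force: [-0.4, -0.0, -0.0]
width: 0.281
grip_force: 0.0
```

Request:
{"op": "jog_arm", "data": {"turn": [[0,0,0],[0,0,0],[0,0,0],[0,0,0],[0,0,0]], "delta_pos": [[0,0,0.007],[0,0,0.007],[0,0,0.007],[0,0,0.006],[0,0,0]], "gripper": [0.024,0.024,0.024,0.024,0.024]}}

```text
time: 7.93
tool_pos: [0.5541, 0.2402, 0.0315]
tcp_rot: [-2.256, -2.185, 0.005]
wrist_force: [-0.9, 0.9, -0.8]
width: 0.283
grip_force: 0.0
```

Request:
{"op": "jog_arm", "data": {"turn": [[0,0,0],[0,0,0],[0,0,0],[0,0,0],[0,0,0]], "delta_pos": [[0,0,0],[0,0,0],[0,0,0],[0,0,0],[0,0,0]], "gripper": [0,0,0,0,0]}}

```text
time: 8.35
tool_pos: [0.5551, 0.2406, 0.033]
tcp_rot: [-2.256, -2.185, 0.001]
wrist_force: [1.4, 0.6, -6.7]
width: 0.12
grip_force: 22.2
```

Request:
{"op": "jog_arm", "data": {"turn": [[0,0,0],[0,0,0],[0,0,0],[0,0,0],[0,0,0],[0,0,0],[0,0,0],[0,0,0],[0,0,0],[0,0,0],[0,0,0]], "delta_pos": [[0,-0.012,0],[0,-0.012,0],[0,-0.012,0],[0,-0.012,0],[0,-0.012,0],[0,-0.012,0],[0,-0.012,0],[0,-0.012,0],[0,-0.012,0],[0,-0.006,0],[0,0,0]], "gripper": [0,0,0,0,0,0,0,0,0,0,0]}}

```text
time: 9.27
tool_pos: [0.4388, 0.244, 0.033]
tcp_rot: [-2.255, -2.186, 0.004]
wrist_force: [-0.8, -1.1, -13.5]
width: 0.114
grip_force: 22.6
```

Request:
{"op": "jog_arm", "data": {"turn": [[0,0,0],[0,0,0],[0,0,0],[0,0,0]], "delta_pos": [[0,-0.003,0],[0,-0.003,0],[0,-0.002,0],[0,0,0]], "gripper": [0,0,0,0]}}

```text
time: 9.6
tool_pos: [0.4335, 0.2442, 0.033]
tcp_rot: [2.256, 2.185, -0.001]
wrist_force: [1.9, -4.0, -16.9]
width: 0.112
grip_force: 22.3
```

Request:
{"op": "jog_arm", "data": {"turn": [[0,0,0],[0,0,0],[0,0,0]], "delta_pos": [[0,-0.003,0],[0,-0.002,0],[0,0,0]], "gripper": [0,0,0]}}

```text
time: 9.85
tool_pos: [0.4335, 0.2448, 0.0341]
tcp_rot: [2.251, 2.183, 0.012]
wrist_force: [15.3, -5.1, -24.4]
width: 0.121
grip_force: 21.5
```

Request:
{"op": "jog_arm", "data": {"turn": [[0,0,0],[0,0,0],[0,0,0]], "delta_pos": [[0,-0.002,0],[0,-0.002,0],[0,0,0]], "gripper": [0,0,0]}}

```text
time: 10.1
tool_pos: [0.4335, 0.2457, 0.0357]
tcp_rot: [2.248, 2.18, 0.022]
wrist_force: [22.5, -7.5, -25.6]
width: 0.118
grip_force: 21.5
```

Request:
{"op": "jog_arm", "data": {"turn": [[0,0,0],[0,0,0],[0,0,0],[0,0,0],[0,0,0],[0,0,0],[0,0,0],[0,0,0],[0,0,0],[0,0,0],[0,0,0],[0,0,0],[0,0,0],[0,0,0],[0,0,0]], "delta_pos": [[0,0.006,0],[0,0,0],[0,0,0],[0,0,-0.02],[0,0,-0.035],[0,0,-0.035],[0,0,-0.035],[0,0,-0.035],[0,0,-0.035],[0,0,-0.035],[-0.03,0.03,-0.02],[-0.03,0.03,-0.02],[-0.02,0.01,0],[0,0,0],[0,0,0]], "gripper": [0.024,0.024,0.024,0.024,0.024,0.024,0.0854,0.0854,0.0854,0.0854,0.0854,0.0854,0.0854,0.0854,0.0854]}}

```text
time: 11.35
tool_pos: [0.4918, 0.1693, 0.3004]
tcp_rot: [-2.259, -2.183, -0.004]
wrist_force: [-0.3, 0.4, -0.1]
width: 1.0
grip_force: 0.0
```

```bash
python3 - <<'E'
from h import *
im,C=snap('wrist','w3.png')
s=read_state();R=Ro.from_rotvec(s['tcp_rot']).as_matrix();print(s['time'],s['tool_pos'],np.degrees(np.arctan2(R[1,0],R[0,0])),R[:,2],s['width'])
E
```

```text
11.4 [0.49114417 0.16984781 0.29966763] 88.11961000131929 [ 3.24918306e-04  1.33841211e-03 -9.99999052e-01] 1.0016629463714035
```

View pics/w3.png

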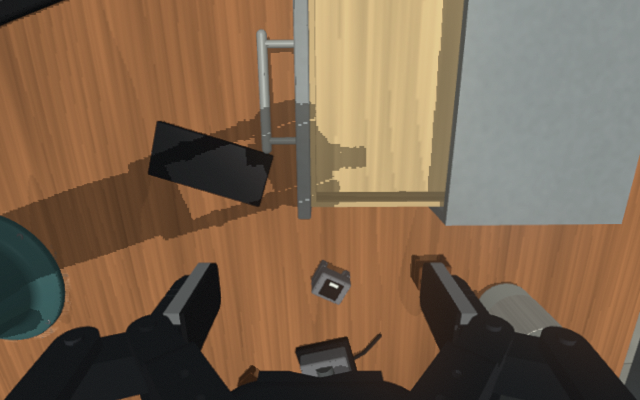

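```bash
python3 - <<'E'
from h import *
np.set_printoptions(precision=4,suppress=True)
im=cv2.imread('pics/w3.png'); cv2.imwrite('pics/z.png',cv2.resize(im[250:315,300:365],None,fx=9,fy=9,interpolation=cv2.INTER_CUBIC))
C=cal('wrist')
print('panel in',plane([(310,150),(313,40)],.074,C),'roof edge',plane([(450,150),(460,40)],.085,C),'wall',plane([(380,203)],.063,C),'handle',plane([(262,33),(266,153)],.049,C))
E
```

```text
panel in [[0.4811 0.1877 0.074 ]
 [0.4883 0.2952 0.074 ]] roof edge [[0.6258 0.1851 0.085 ]
 [0.6278 0.2903 0.085 ]] wall [[0.5582 0.1225 0.063 ]] handle [[0.4355 0.3069 0.049 ]
 [0.4303 0.1817 0.049 ]]
```

View pics/z.png

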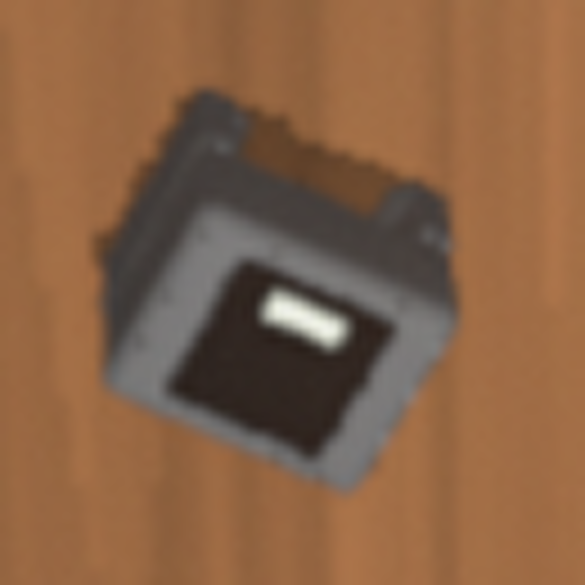

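```bash
python3 - <<'E'
from h import *
np.set_printoptions(precision=4,suppress=True)
C=cal('wrist')
q=plane(np.array([(207,205),(458,310),(347,492),(107,382)])/9+[300-.5,250-.5],.038,C)[:,:2]
print(q.mean(0),np.linalg.norm(np.roll(q,-1,0)-q,axis=1),[np.degrees(np.arctan2(*v[::-1])) for v in (q[1]-q[0],q[2]-q[3],q[0]-q[3],q[1]-q[2])])
E
```

```text
[ 0.4996 -0.0025] [0.0407 0.0348 0.0405 0.0329] [np.float64(-27.13819373014785), np.float64(-29.827507295345256), np.float64(61.66045076958864), np.float64(61.298375379164476)]
```

Request:
{"op": "jog_arm", "data": {"turn": [[0,0,0],[0,0,0],[0,0,0],[0,0,0],[0,0,0],[0,0,0],[0,0,0],[0,0,0.1156],[0,0,0.1156],[0,0,0.1156],[0,0,0.1156],[0,0,0],[0,0,0],[0,0,0]], "delta_pos": [[-0.0245,0.002,0.026],[-0.0245,0.002,0.026],[-0.0245,0.002,0.026],[-0.0245,0.002,0.026],[-0.0245,0.002,0.026],[-0.0245,0.002,0.026],[-0.0245,0.002,0.026],[0,0,0],[0,0,0],[0,0,0],[0,0,0.02],[0,0,0.02],[0,0,0],[0,0,0]], "gripper": [0.0854,0.0854,0.0854,0.0854,0.0854,0.0854,0.0854,0.0854,0.0854,0.0854,0.0854,0.0854,0.0854,0.0854], "grip_force": 25}}

```text
time: 12.57
tool_pos: [0.498, -0.0011, 0.0758]
tcp_rot: [-2.694, -1.611, 0.005]
wrist_force: [1.0, 0.3, 0.3]
width: 1.001
grip_force: 0.0
```

```bash
python3 - <<'E'
from h import *
np.set_printoptions(precision=4,suppress=True)
im,C=snap('top'); g=im[190:240,315:350].astype(int)
m=((g.max(2)-g.min(2))<30)&(g.max(2)>60); v,u=np.nonzero(m); print(m.sum(), plane([(u.mean()+315,v.mean()+190)],.038,C))
im,C=snap('wrist','w4.png'); g=im.astype(int)
q=proj([[.4996,-.0025,.038]],C); print(q)
s=read_state();R=Ro.from_rotvec(s['tcp_rot']).as_matrix();print(s['time'],s['tool_pos'],np.degrees(np.arctan2(R[1,0],R[0,0])),s['width'])
c=q[0].astype(int);cv2.imwrite('pics/z2.png',cv2.resize(im,None,fx=1,fy=1))
E
```

```text
245 [[ 0.4901 -0.0089  0.038 ]]
[[322.9706 237.1916]]
12.6667 [ 0.5003 -0.0016  0.0778] 61.74898275122976 0.9965510163645251
```

View pics/z2.png

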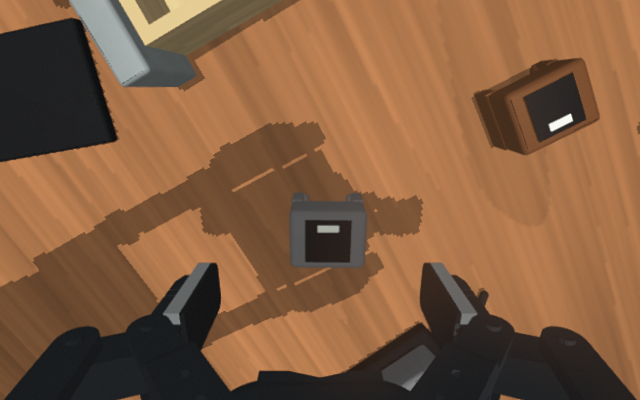

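Request:
{"op": "jog_arm", "data": {"turn": [[0,0,0],[0,0,0],[0,0,0],[0,0,0],[0,0,0],[0,0,0],[0,0,0],[0,0,0],[0,0,0],[0,0,0],[0,0,0],[0,0,0]], "delta_pos": [[0,0.003,0.025],[0,0,0.025],[0,0,0.012],[0,0,0.01],[0,0,0],[0,0,0],[0,0,0],[0,0,0],[0,0,0],[0,0,0],[0,0,0],[0,0,0]], "gripper": [0.0854,0.0854,0.0854,0.0854,0.0854,0.04,0.035,0.03,0.03,0.03,0.03,0.03]}}

```text
time: 13.67
tool_pos: [0.5039, -0.0039, 0.0064]
tcp_rot: [2.696, 1.61, 0.003]
wrist_force: [-0.1, 0.0, 5.5]
width: 0.508
grip_force: 26.4
```

Request:
{"op": "jog_arm", "data": {"turn": [[0,0,0],[0,0,0],[0,0,0],[0,0,0],[0,0,0],[0,0,-0.1156],[0,0,-0.1156],[0,0,-0.1156],[0,0,-0.1156],[0,0,0],[0,0,0],[0,0,0],[0,0,0],[0,0,0],[0,0,0],[0,0,0],[0,0,0],[0,0,0],[0,0,0],[0,0,0]], "delta_pos": [[0,0,-0.014],[0,0,-0.03],[0,0,-0.03],[0,0,-0.03],[0,0,-0.03],[0,0,0],[0,0,0],[0,0,0],[0,0,0],[0.0339,0.0042,0],[0.0339,0.0042,0],[0.0339,0.0042,0],[0.0339,0.0042,0],[0.0339,0.0042,0],[0.0339,0.0042,0],[0.0339,0.0042,0],[0.0339,0.0042,0],[0.0339,0.0042,0],[0.0339,0.0042,0],[0,0,0]], "gripper": [0.03,0.03,0.03,0.03,0.03,0.03,0.03,0.03,0.03,0.03,0.03,0.03,0.03,0.03,0.03,0.03,0.03,0.03,0.03,0.03]}}

```text
time: 15.33
tool_pos: [0.5558, 0.3395, 0.1389]
tcp_rot: [-2.252, -2.188, -0.005]
wrist_force: [0.7, -0.1, 0.0]
width: 0.51
grip_force: 26.1
```

Request:
{"op": "jog_arm", "data": {"turn": [[0,0,0],[0,0,0]], "delta_pos": [[0,0,0.01],[0,0,0]], "gripper": [0.03,0.03]}}

```text
time: 15.5
tool_pos: [0.5537, 0.3326, 0.1262]
tcp_rot: [-2.255, -2.186, 0.007]
wrist_force: [-1.5, 0.2, -2.2]
width: 0.513
grip_force: 26.0
```

Request:
{"op": "jog_arm", "data": {"turn": [[0,0,0],[0,0,0],[0,0,0],[0,0,0],[0,0,0],[0,0,0],[0,0,0]], "delta_pos": [[0,0,0.025],[0,0,0.025],[0,0,0.025],[0,0,0.014],[0,0,0.006],[0,0,0.004],[0,0,0]], "gripper": [0.03,0.03,0.03,0.03,0.03,0.03,0.03]}}

```text
time: 16.08
tool_pos: [0.5555, 0.333, 0.0298]
tcp_rot: [-2.257, -2.185, 0.001]
wrist_force: [-0.6, -0.1, -0.3]
width: 0.516
grip_force: 26.0
```

Request:
{"op": "jog_arm", "data": {"turn": [[0,0,0],[0,0,0]], "delta_pos": [[0,0,0.002],[0,0,0]], "gripper": [0.03,0.03]}}

```text
time: 16.25
tool_pos: [0.5565, 0.3341, 0.0294]
tcp_rot: [2.256, 2.185, 0.004]
wrist_force: [-0.9, 1.2, -0.8]
width: 0.514
grip_force: 26.0
```

Request:
{"op": "jog_arm", "data": {"turn": [[0,0,0],[0,0,0],[0,0,0]], "delta_pos": [[0,0,0.001],[0,0,0.001],[0,0,0]], "gripper": [0.03,0.03,0.03]}}

```text
time: 16.5
tool_pos: [0.5569, 0.3343, 0.0284]
tcp_rot: [2.255, 2.185, 0.005]
wrist_force: [-0.1, -1.9, 5.4]
width: 0.51
grip_force: 26.7
```

Request:
{"op": "jog_arm", "data": {"turn": [[0,0,0],[0,0,0],[0,0,0],[0,0,0],[0,0,0],[0,0,0],[0,0,0],[0,0,0],[0,0,0],[0,0,0],[0,0,0],[0,0,0],[0,0,0],[0,0,0],[0,0,0],[0,0,0],[0,0,0],[0,0,0],[0,0,0],[0,0,0]], "delta_pos": [[0,0,0],[0,0,0],[0,0,0],[0,0,-0.015],[0,0,-0.036],[0,0,-0.036],[0,0,-0.036],[-0.037,-0.0022,0],[-0.037,-0.0022,0],[-0.037,-0.0022,0],[-0.037,-0.0022,0],[-0.037,-0.0022,0],[-0.037,-0.0022,0],[-0.037,-0.0022,0],[-0.037,-0.0022,0],[-0.037,-0.0022,0],[-0.037,-0.0022,0],[-0.037,-0.0022,0],[-0.037,-0.0022,0],[-0.037,-0.0022,0]], "gripper": [0.062,0.062,0.062,0.062,0.062,0.062,0.0854,0.0854,0.0854,0.0854,0.0854,0.0854,0.0854,0.0854,0.0854,0.0854,0.0854,0.0854,0.0854,0.0854]}}

```text
time: 18.17
tool_pos: [0.5109, -0.1478, 0.1491]
tcp_rot: [2.256, 2.186, 0.0]
wrist_force: [0.7, -0.6, -0.5]
width: 0.997
grip_force: 0.0
```

Request:
{"op": "jog_arm", "data": {"turn": [[0,0,0],[0,0,0],[0,0,-0.122],[0,0,-0.122],[0,0,0],[0,0,0],[0,0,0],[0,0,0]], "delta_pos": [[-0.037,-0.0022,0],[-0.037,-0.0022,0],[0,0,0],[0,0,0],[0,0,0.025],[0,0,0.025],[0,0,0],[0,0,0]], "gripper": [0.0854,0.0854,0.0854,0.0854,0.0854,0.0854,0.0854,0.0854]}}

```text
time: 18.83
tool_pos: [0.5031, -0.2192, 0.0974]
tcp_rot: [-1.971, -2.441, 0.001]
wrist_force: [0.5, 0.0, 0.4]
width: 1.0
grip_force: 0.0
```

```bash
python3 - <<'E'
from h import *
np.set_printoptions(precision=4,suppress=True)
im,C=snap('wrist','w5.png')
s=read_state();R=Ro.from_rotvec(s['tcp_rot']).as_matrix();print(s['time'],s['tool_pos'],np.degrees(np.arctan2(R[1,0],R[0,0])),s['width'])
p=[(.5059,-.2203,.05),(.5168,-.2711,.05)];print(proj(p,C))
E
```

```text
18.8833 [ 0.5044 -0.2198  0.099 ] 102.14988694669394 1.0009555485737205
[[324.4733 233.4684]
 [324.0318 309.2184]]
```

View pics/w5.png

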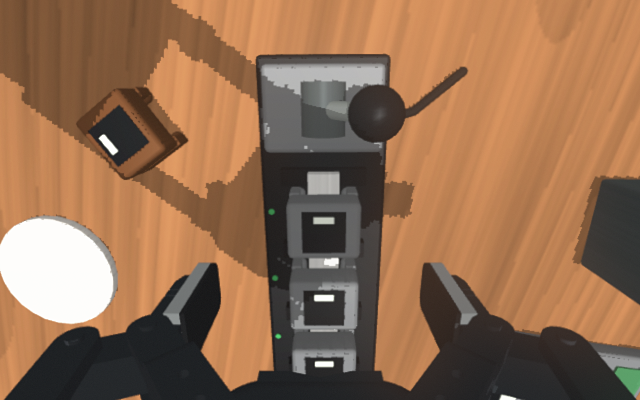

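Request:
{"op": "jog_arm", "data": {"turn": [[0,0,0],[0,0,0],[0,0,0],[0,0,0],[0,0,0],[0,0,0],[0,0,0],[0,0,0],[0,0,0],[0,0,0],[0,0,0],[0,0,0]], "delta_pos": [[0.002,0.001,0.025],[0,0,0.025],[0,0,0.02],[0,0,0.012],[0,0,0],[0,0,0],[0,0,0],[0,0,0],[0,0,0],[0,0,0],[0,0,0],[0,0,0]], "gripper": [0.0854,0.0854,0.0854,0.0854,0.0854,0.04,0.035,0.03,0.03,0.03,0.03,0.03]}}

```text
time: 19.88
tool_pos: [0.5063, -0.2186, 0.0189]
tcp_rot: [1.972, 2.442, 0.0]
wrist_force: [-1.8, -1.1, 5.6]
width: 0.51
grip_force: 26.9
```

Request:
{"op": "jog_arm", "data": {"turn": [[0,0,0],[0,0,0],[0,0,0],[0,0,0],[0,0,0],[0,0,0],[0,0,0]], "delta_pos": [[0,0,-0.004],[0,0,-0.004],[0,0,-0.004],[0,0,-0.004],[0,0,-0.004],[0,0,-0.004],[0,0,0]], "gripper": [0.03,0.03,0.03,0.03,0.03,0.03,0.03]}}

```text
time: 20.47
tool_pos: [0.5065, -0.2184, 0.0426]
tcp_rot: [1.972, 2.442, 0.001]
wrist_force: [0.8, 0.8, -0.9]
width: 0.511
grip_force: 28.9
```

Request:
{"op": "jog_arm", "data": {"turn": [[0,0,0],[0,0,0],[0,0,0],[0,0,0.122],[0,0,0.122],[0,0,0],[0,0,0],[0,0,0],[0,0,0],[0,0,0],[0,0,0],[0,0,0],[0,0,0],[0,0,0],[0,0,0],[0,0,0],[0,0,0],[0,0,0],[0,0,0],[0,0,0]], "delta_pos": [[0,0,-0.036],[0,0,-0.036],[0,0,-0.036],[0,0,0],[0,0,0],[0.03626,0.00236,0],[0.03626,0.00236,0],[0.03626,0.00236,0],[0.03626,0.00236,0],[0.03626,0.00236,0],[0.03626,0.00236,0],[0.03626,0.00236,0],[0.03626,0.00236,0],[0.03626,0.00236,0],[0.03626,0.00236,0],[0.03626,0.00236,0],[0.03626,0.00236,0],[0.03626,0.00236,0],[0.03626,0.00236,0],[0,0,0]], "gripper": [0.03,0.03,0.03,0.03,0.03,0.03,0.03,0.03,0.03,0.03,0.03,0.03,0.03,0.03,0.03,0.03,0.03,0.03,0.03,0.03]}}

```text
time: 22.13
tool_pos: [0.555, 0.2949, 0.1495]
tcp_rot: [-2.251, -2.189, -0.007]
wrist_force: [0.9, -0.6, -1.0]
width: 0.508
grip_force: 28.9
```

Request:
{"op": "jog_arm", "data": {"turn": [[0,0,0],[0,0,0]], "delta_pos": [[0,0,0.01],[0,0,0]], "gripper": [0.03,0.03]}}

```text
time: 22.3
tool_pos: [0.5531, 0.2878, 0.1366]
tcp_rot: [-2.255, -2.186, 0.006]
wrist_force: [-1.3, -0.0, -1.5]
width: 0.511
grip_force: 28.9
```

```bash
python3 - <<'E'
from h import *
im,C=snap('wrist','w6.png')
s=read_state();R=Ro.from_rotvec(s['tcp_rot']).as_matrix();print(s['time'],s['tool_pos'],np.degrees(np.arctan2(R[1,0],R[0,0])),s['width'])
E
```

```text
22.35 [0.55302841 0.28704438 0.13692661] 88.15853165917586 0.5100445635412229
```

View pics/w6.png

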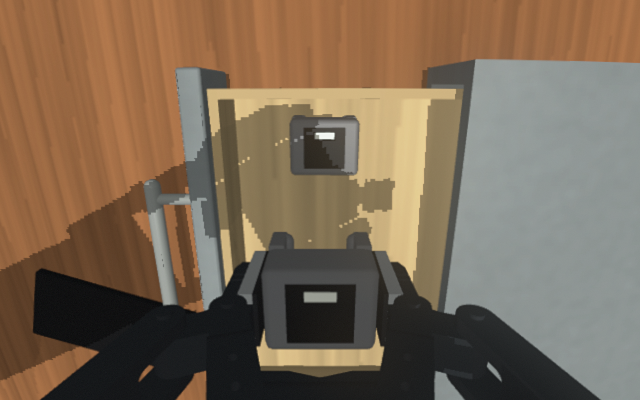

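Request:
{"op": "jog_arm", "data": {"turn": [[0,0,0],[0,0,0],[0,0,0],[0,0,0],[0,0,0],[0,0,0],[0,0,0],[0,0,0]], "delta_pos": [[0,0,0.025],[0,0,0.025],[0,0,0.025],[0,0,0.018],[0,0,0.007],[0,0,0.005],[0,0,0.004],[0,0,0]], "gripper": [0.03,0.03,0.03,0.03,0.03,0.03,0.03,0.03]}}

```text
time: 23.02
tool_pos: [0.555, 0.288, 0.0304]
tcp_rot: [2.257, 2.185, 0.001]
wrist_force: [0.3, 0.5, -1.0]
width: 0.511
grip_force: 28.8
```

Request:
{"op": "jog_arm", "data": {"turn": [[0,0,0],[0,0,0],[0,0,0],[0,0,0]], "delta_pos": [[0,0,0.001],[0,0,0.001],[0,0,0.001],[0,0,0]], "gripper": [0.03,0.03,0.03,0.03]}}

```text
time: 23.35
tool_pos: [0.5559, 0.289, 0.029]
tcp_rot: [2.255, 2.185, 0.004]
wrist_force: [-0.0, -1.6, 5.3]
width: 0.509
grip_force: 29.5
```

Request:
{"op": "jog_arm", "data": {"turn": [[0,0,0],[0,0,0],[0,0,0],[0,0,0],[0,0,0],[0,0,0],[0,0,0],[0,0,0],[0,0,0],[0,0,0],[0,0,0],[0,0,0],[0,0,0],[0,0,0],[0,0,0],[0,0,0],[0,0,0],[0,0,0],[0,0,0],[0,0,0]], "delta_pos": [[0,0,0],[0,0,0],[0,0,0],[0,0,-0.014],[0,0,-0.036],[0,0,-0.036],[0,0,-0.036],[-0.0372,-0.0014,0],[-0.0372,-0.0014,0],[-0.0372,-0.0014,0],[-0.0372,-0.0014,0],[-0.0372,-0.0014,0],[-0.0372,-0.0014,0],[-0.0372,-0.0014,0],[-0.0372,-0.0014,0],[-0.0372,-0.0014,0],[-0.0372,-0.0014,0],[-0.0372,-0.0014,0],[-0.0372,-0.0014,0],[-0.0372,-0.0014,0]], "gripper": [0.062,0.062,0.062,0.062,0.062,0.062,0.0854,0.0854,0.0854,0.0854,0.0854,0.0854,0.0854,0.0854,0.0854,0.0854,0.0854,0.0854,0.0854,0.0854]}}

```text
time: 25.02
tool_pos: [0.5206, -0.1961, 0.1502]
tcp_rot: [2.256, 2.185, 0.001]
wrist_force: [0.5, -0.4, 0.7]
width: 1.002
grip_force: 0.0
```

Request:
{"op": "jog_arm", "data": {"turn": [[0,0,0],[0,0,0],[0,0,-0.122],[0,0,-0.122],[0,0,0],[0,0,0],[0,0,0],[0,0,0]], "delta_pos": [[-0.0372,-0.0014,0],[-0.0372,-0.0014,0],[0,0,0],[0,0,0],[0,0,0.025],[0,0,0.025],[0,0,0],[0,0,0]], "gripper": [0.0854,0.0854,0.0854,0.0854,0.0854,0.0854,0.0854,0.0854]}}

```text
time: 25.68
tool_pos: [0.5143, -0.2678, 0.0982]
tcp_rot: [-1.972, -2.441, 0.001]
wrist_force: [0.1, -0.8, 0.9]
width: 0.995
grip_force: 0.0
```

```bash
cat > chk.py <<'E'
from h import *
np.set_printoptions(precision=4,suppress=True)
im,C=snap('wrist')
s=read_state();R=Ro.from_rotvec(s['tcp_rot']).as_matrix();print(s['time'],s['tool_pos'],np.degrees(np.arctan2(R[1,0],R[0,0])),s['width'])
# black label of the pack under the gripper: dark blob with centre nearest the pads' middle
g=im.max(2); m=(g<50).astype(np.uint8)
n,l,st,ce=cv2.connectedComponentsWithStats(m[150:290,270:380])
for i in range(1,n):
    if st[i,4]>200: c=ce[i]+[270,150]; print(st[i],c,plane([c],.050,C)[0]-s['tool_pos'], 'tool', (plane([c],.05,C)[0]-s['tool_pos'])@R)
E
python3 chk.py
```

```text
25.7333 [ 0.5156 -0.2684  0.0996] 102.15084182554152 0.9995361639232326
[   0    0   36  140 3192] [282.7585 208.6795] [-0.0251  0.0092 -0.0496] tool [ 0.0143 -0.0226  0.0497]
[  69    0   41  140 3234] [363.1753 203.3627] [ 0.0193  0.0221 -0.0496] tool [0.0175 0.0235 0.0496]
[  31   65   44   40 1536] [322.4362 235.7116] [ 0.0008 -0.0024 -0.0496] tool [-0.0025  0.0003  0.0496]
```

Request:
{"op": "jog_arm", "data": {"turn": [[0,0,0],[0,0,0],[0,0,0],[0,0,0],[0,0,0],[0,0,0],[0,0,0],[0,0,0],[0,0,0],[0,0,0],[0,0,0],[0,0,0]], "delta_pos": [[-0.001,0,0.025],[0,0,0.025],[0,0,0.02],[0,0,0.012],[0,0,0],[0,0,0],[0,0,0],[0,0,0],[0,0,0],[0,0,0],[0,0,0],[0,0,0]], "gripper": [0.0854,0.0854,0.0854,0.0854,0.0854,0.04,0.035,0.03,0.03,0.03,0.03,0.03]}}

```text
time: 26.73
tool_pos: [0.5173, -0.2704, 0.019]
tcp_rot: [1.972, 2.442, 0.001]
wrist_force: [-0.3, 0.1, 6.0]
width: 0.511
grip_force: 26.8
```

Request:
{"op": "jog_arm", "data": {"turn": [[0,0,0],[0,0,0],[0,0,0],[0,0,0],[0,0,0],[0,0,0],[0,0,0]], "delta_pos": [[0,0,-0.004],[0,0,-0.004],[0,0,-0.004],[0,0,-0.004],[0,0,-0.004],[0,0,-0.004],[0,0,0]], "gripper": [0.03,0.03,0.03,0.03,0.03,0.03,0.03]}}

```text
time: 27.32
tool_pos: [0.5166, -0.27, 0.0424]
tcp_rot: [1.973, 2.443, 0.0]
wrist_force: [0.8, -0.1, -0.1]
width: 0.506
grip_force: 28.5
```

Request:
{"op": "jog_arm", "data": {"turn": [[0,0,0],[0,0,0],[0,0,0],[0,0,0.122],[0,0,0.122],[0,0,0],[0,0,0],[0,0,0],[0,0,0],[0,0,0],[0,0,0],[0,0,0],[0,0,0],[0,0,0],[0,0,0],[0,0,0],[0,0,0],[0,0,0],[0,0,0],[0,0,0]], "delta_pos": [[0,0,-0.036],[0,0,-0.036],[0,0,-0.036],[0,0,0],[0,0,0],[0.03664,0.00148,0],[0.03664,0.00148,0],[0.03664,0.00148,0],[0.03664,0.00148,0],[0.03664,0.00148,0],[0.03664,0.00148,0],[0.03664,0.00148,0],[0.03664,0.00148,0],[0.03664,0.00148,0],[0.03664,0.00148,0],[0.03664,0.00148,0],[0.03664,0.00148,0],[0.03664,0.00148,0],[0.03664,0.00148,0],[0,0,0]], "gripper": [0.03,0.03,0.03,0.03,0.03,0.03,0.03,0.03,0.03,0.03,0.03,0.03,0.03,0.03,0.03,0.03,0.03,0.03,0.03,0.03]}}

```text
time: 28.98
tool_pos: [0.5532, 0.2486, 0.1494]
tcp_rot: [-2.251, -2.189, -0.006]
wrist_force: [1.0, -0.6, -1.1]
width: 0.514
grip_force: 28.4
```

Request:
{"op": "jog_arm", "data": {"turn": [[0,0,0],[0,0,0],[0,0,0]], "delta_pos": [[0,0,0.01],[0,0,0],[0,0,0]], "gripper": [0.03,0.03,0.03]}}

```text
time: 29.23
tool_pos: [0.5518, 0.2409, 0.1374]
tcp_rot: [-2.257, -2.184, 0.005]
wrist_force: [0.9, 0.6, -0.6]
width: 0.512
grip_force: 28.4
```

Request:
{"op": "jog_arm", "data": {"turn": [[0,0,0],[0,0,0],[0,0,0],[0,0,0],[0,0,0],[0,0,0],[0,0,0],[0,0,0]], "delta_pos": [[0,0,0.025],[0,0,0.025],[0,0,0.025],[0,0,0.018],[0,0,0.007],[0,0,0.005],[0,0,0.004],[0,0,0]], "gripper": [0.03,0.03,0.03,0.03,0.03,0.03,0.03,0.03]}}

```text
time: 29.9
tool_pos: [0.5535, 0.2421, 0.0303]
tcp_rot: [2.257, 2.184, 0.001]
wrist_force: [-0.8, 0.8, -0.5]
width: 0.504
grip_force: 28.4
```

Request:
{"op": "jog_arm", "data": {"turn": [[0,0,0],[0,0,0],[0,0,0],[0,0,0]], "delta_pos": [[0,0,0.001],[0,0,0.001],[0,0,0.001],[0,0,0]], "gripper": [0.03,0.03,0.03,0.03]}}

```text
time: 30.23
tool_pos: [0.5545, 0.2429, 0.029]
tcp_rot: [2.255, 2.185, 0.004]
wrist_force: [-0.4, -1.8, 4.3]
width: 0.51
grip_force: 29.1
```

Request:
{"op": "jog_arm", "data": {"turn": [[0,0,0],[0,0,0],[0,0,0],[0,0,0],[0,0,0],[0,0,0],[0,0,0],[0,0,0],[0,0,0],[0,0,0],[0,0,0],[0,0,0],[0,0,0],[0,0,0],[0,0,0],[0,0,0],[0,0,0],[0,0,0],[0,0,0],[0,0,0]], "delta_pos": [[0,0,0],[0,0,0],[0,0,0],[0,0,-0.014],[0,0,-0.036],[0,0,-0.036],[0,0,-0.036],[-0.03524,-0.0005,0],[-0.03524,-0.0005,0],[-0.03524,-0.0005,0],[-0.03524,-0.0005,0],[-0.03524,-0.0005,0],[-0.03524,-0.0005,0],[-0.03524,-0.0005,0],[-0.03524,-0.0005,0],[-0.03524,-0.0005,0],[-0.03524,-0.0005,0],[-0.03524,-0.0005,0],[-0.03524,-0.0005,0],[-0.03524,-0.0005,0]], "gripper": [0.062,0.062,0.062,0.062,0.062,0.062,0.0854,0.0854,0.0854,0.0854,0.0854,0.0854,0.0854,0.0854,0.0854,0.0854,0.0854,0.0854,0.0854,0.0854]}}

```text
time: 31.9
tool_pos: [0.5314, -0.2167, 0.1489]
tcp_rot: [-2.257, -2.185, -0.0]
wrist_force: [0.4, 0.9, -0.7]
width: 1.0
grip_force: 0.0
```

Request:
{"op": "jog_arm", "data": {"turn": [[0,0,0],[0,0,0],[0,0,0],[0,0,-0.122],[0,0,-0.122],[0,0,0],[0,0,0],[0,0,0],[0,0,0]], "delta_pos": [[-0.03524,-0.0005,0],[-0.03524,-0.0005,0],[-0.03524,-0.0005,0],[0,0,0],[0,0,0],[0,0,0.025],[0,0,0.025],[0,0,0],[0,0,0]], "gripper": [0.0854,0.0854,0.0854,0.0854,0.0854,0.0854,0.0854,0.0854,0.0854]}}

```text
time: 32.65
tool_pos: [0.5253, -0.3197, 0.097]
tcp_rot: [-1.971, -2.44, 0.001]
wrist_force: [0.2, -0.1, 0.2]
width: 0.999
grip_force: 0.0
```

```bash
python3 chk.py
```

```text
32.7 [ 0.5267 -0.3205  0.0988] 102.1539700719822 1.0019033479909547
[   0    0   37  140 3270] [283.0385 209.0229] [-0.0249  0.0096 -0.0488] tool [ 0.0146 -0.0223  0.0488]
[  70    0   40  140 3598] [364.8816 209.1145] [ 0.0208  0.0195 -0.0488] tool [0.0146 0.0245 0.0488]
[  32   64   44   41 1585] [323.3243 235.3842] [ 0.0011 -0.0014 -0.0488] tool [-0.0017  0.0008  0.0488]
```

Consistent with the previous one. Grasp and unclip.

Request:
{"op": "jog_arm", "data": {"turn": [[0,0,0],[0,0,0],[0,0,0],[0,0,0],[0,0,0],[0,0,0],[0,0,0],[0,0,0],[0,0,0],[0,0,0],[0,0,0],[0,0,0]], "delta_pos": [[-0.001,0,0.025],[0,0,0.025],[0,0,0.02],[0,0,0.012],[0,0,0],[0,0,0],[0,0,0],[0,0,0],[0,0,0],[0,0,0],[0,0,0],[0,0,0]], "gripper": [0.0854,0.0854,0.0854,0.0854,0.0854,0.04,0.035,0.03,0.03,0.03,0.03,0.03]}}

```text
time: 33.7
tool_pos: [0.5287, -0.3227, 0.0191]
tcp_rot: [1.972, 2.441, 0.001]
wrist_force: [-0.6, 0.9, 6.1]
width: 0.514
grip_force: 26.6
```

Request:
{"op": "jog_arm", "data": {"turn": [[0,0,0],[0,0,0],[0,0,0],[0,0,0],[0,0,0],[0,0,0],[0,0,0]], "delta_pos": [[0,0,-0.004],[0,0,-0.004],[0,0,-0.004],[0,0,-0.004],[0,0,-0.004],[0,0,-0.004],[0,0,0]], "gripper": [0.03,0.03,0.03,0.03,0.03,0.03,0.03]}}

```text
time: 34.28
tool_pos: [0.5277, -0.3223, 0.0424]
tcp_rot: [1.973, 2.443, -0.0]
wrist_force: [0.7, -0.3, -0.9]
width: 0.513
grip_force: 28.4
```

Request:
{"op": "jog_arm", "data": {"turn": [[0,0,0],[0,0,0],[0,0,0],[0,0,0.122],[0,0,0.122],[0,0,0],[0,0,0],[0,0,0],[0,0,0],[0,0,0],[0,0,0],[0,0,0],[0,0,0],[0,0,0],[0,0,0],[0,0,0],[0,0,0],[0,0,0],[0,0,0],[0,0,0]], "delta_pos": [[0,0,-0.036],[0,0,-0.036],[0,0,-0.036],[0,0,0],[0,0,0],[0.03706,0.00056,0],[0.03706,0.00056,0],[0.03706,0.00056,0],[0.03706,0.00056,0],[0.03706,0.00056,0],[0.03706,0.00056,0],[0.03706,0.00056,0],[0.03706,0.00056,0],[0.03706,0.00056,0],[0.03706,0.00056,0],[0.03706,0.00056,0],[0.03706,0.00056,0],[0.03706,0.00056,0],[0.03706,0.00056,0],[0,0,0]], "gripper": [0.03,0.03,0.03,0.03,0.03,0.03,0.03,0.03,0.03,0.03,0.03,0.03,0.03,0.03,0.03,0.03,0.03,0.03,0.03,0.03]}}

```text
time: 35.95
tool_pos: [0.5516, 0.2026, 0.1494]
tcp_rot: [-2.251, -2.189, -0.005]
wrist_force: [-0.3, -0.5, -1.2]
width: 0.51
grip_force: 28.3
```

Request:
{"op": "jog_arm", "data": {"turn": [[0,0,0],[0,0,0],[0,0,0]], "delta_pos": [[0,0,0.01],[0,0,0],[0,0,0]], "gripper": [0.03,0.03,0.03]}}

```text
time: 36.2
tool_pos: [0.5504, 0.1951, 0.1374]
tcp_rot: [-2.257, -2.184, 0.005]
wrist_force: [0.5, -0.7, -1.2]
width: 0.514
grip_force: 28.3
```

Request:
{"op": "jog_arm", "data": {"turn": [[0,0,0],[0,0,0],[0,0,0],[0,0,0],[0,0,0],[0,0,0],[0,0,0],[0,0,0]], "delta_pos": [[0,0,0.025],[0,0,0.025],[0,0,0.025],[0,0,0.018],[0,0,0.007],[0,0,0.005],[0,0,0.004],[0,0,0]], "gripper": [0.03,0.03,0.03,0.03,0.03,0.03,0.03,0.03]}}

```text
time: 36.87
tool_pos: [0.5522, 0.1961, 0.0303]
tcp_rot: [2.257, 2.184, 0.001]
wrist_force: [-0.1, -0.4, -0.5]
width: 0.512
grip_force: 28.3
```

Request:
{"op": "jog_arm", "data": {"turn": [[0,0,0],[0,0,0],[0,0,0],[0,0,0]], "delta_pos": [[0,0,0.001],[0,0,0.001],[0,0,0.001],[0,0,0]], "gripper": [0.03,0.03,0.03,0.03]}}

```text
time: 37.2
tool_pos: [0.5533, 0.1969, 0.0291]
tcp_rot: [2.255, 2.185, 0.004]
wrist_force: [-0.9, -1.4, 4.7]
width: 0.514
grip_force: 28.9
```

Request:
{"op": "jog_arm", "data": {"turn": [[0,0,0],[0,0,0],[0,0,0],[0,0,0],[0,0,0],[0,0,0],[0,0,0],[0,0,0],[0,0,0],[0,0,0],[0,0,0],[0,0,0],[0,0,0],[0,0,0],[0,0,0],[0,0,0],[0,0,0],[0,0,0],[0,0,0],[0,0,0]], "delta_pos": [[0,0,0],[0,0,0],[0,0,0],[0,0,-0.014],[0,0,-0.036],[0,0,-0.036],[0,0,-0.036],[-0.0355,0.0003,0],[-0.0355,0.0003,0],[-0.0355,0.0003,0],[-0.0355,0.0003,0],[-0.0355,0.0003,0],[-0.0355,0.0003,0],[-0.0355,0.0003,0],[-0.0355,0.0003,0],[-0.0355,0.0003,0],[-0.0355,0.0003,0],[-0.0355,0.0003,0],[-0.0355,0.0003,0],[-0.0355,0.0003,0]], "gripper": [0.062,0.062,0.062,0.062,0.062,0.062,0.0854,0.0854,0.0854,0.0854,0.0854,0.0854,0.0854,0.0854,0.0854,0.0854,0.0854,0.0854,0.0854,0.0854]}}

```text
time: 38.87
tool_pos: [0.5403, -0.2664, 0.1489]
tcp_rot: [-2.257, -2.186, -0.0]
wrist_force: [0.2, -0.1, -0.4]
width: 1.002
grip_force: 0.0
```

Request:
{"op": "jog_arm", "data": {"turn": [[0,0,0],[0,0,0],[0,0,0],[0,0,-0.122],[0,0,-0.122],[0,0,0],[0,0,0],[0,0,0],[0,0,0]], "delta_pos": [[-0.0355,0.0003,0],[-0.0355,0.0003,0],[-0.0355,0.0003,0],[0,0,0],[0,0,0],[0,0,0.025],[0,0,0.025],[0,0,0],[0,0,0]], "gripper": [0.0854,0.0854,0.0854,0.0854,0.0854,0.0854,0.0854,0.0854,0.0854]}}

```text
time: 39.62
tool_pos: [0.5366, -0.3701, 0.0969]
tcp_rot: [-1.971, -2.44, 0.0]
wrist_force: [-0.5, 0.7, 0.0]
width: 0.998
grip_force: 0.0
```

```bash
python3 chk.py
```

```text
39.6667 [ 0.5379 -0.371   0.0988] 102.15257249579658 0.9995007857868313
[   0    0   81  116 2905] [284.8757 200.0358] [-0.0249  0.0153 -0.0488] tool [ 0.0202 -0.021   0.0488]
[  70    0   40  105 2571] [363.0284 186.317 ] [ 0.0164  0.0325 -0.0488] tool [0.0283 0.0229 0.0488]
[  31   65   45   41 1547] [322.9522 235.8003] [ 0.0009 -0.0016 -0.0488] tool [-0.0018  0.0006  0.0488]
```

Request:
{"op": "jog_arm", "data": {"turn": [[0,0,0],[0,0,0],[0,0,0],[0,0,0],[0,0,0],[0,0,0],[0,0,0],[0,0,0],[0,0,0],[0,0,0],[0,0,0],[0,0,0]], "delta_pos": [[-0.001,0,0.025],[0,0,0.025],[0,0,0.02],[0,0,0.012],[0,0,0],[0,0,0],[0,0,0],[0,0,0],[0,0,0],[0,0,0],[0,0,0],[0,0,0]], "gripper": [0.0854,0.0854,0.0854,0.0854,0.0854,0.04,0.035,0.03,0.03,0.03,0.03,0.03]}}

```text
time: 40.67
tool_pos: [0.5399, -0.3733, 0.0192]
tcp_rot: [1.972, 2.441, 0.0]
wrist_force: [0.4, 0.6, 6.4]
width: 0.513
grip_force: 26.7
```

Request:
{"op": "jog_arm", "data": {"turn": [[0,0,0],[0,0,0],[0,0,0],[0,0,0],[0,0,0],[0,0,0],[0,0,0]], "delta_pos": [[0,0,-0.004],[0,0,-0.004],[0,0,-0.004],[0,0,-0.004],[0,0,-0.004],[0,0,-0.004],[0,0,0]], "gripper": [0.03,0.03,0.03,0.03,0.03,0.03,0.03]}}

```text
time: 41.25
tool_pos: [0.539, -0.3729, 0.0425]
tcp_rot: [1.973, 2.443, -0.0]
wrist_force: [-0.4, -0.0, -1.4]
width: 0.509
grip_force: 28.4
```

Request:
{"op": "jog_arm", "data": {"turn": [[0,0,0],[0,0,0],[0,0,0],[0,0,0.122],[0,0,0.122],[0,0,0],[0,0,0],[0,0,0],[0,0,0],[0,0,0],[0,0,0],[0,0,0],[0,0,0],[0,0,0],[0,0,0],[0,0,0],[0,0,0],[0,0,0],[0,0,0],[0,0,0]], "delta_pos": [[0,0,-0.036],[0,0,-0.036],[0,0,-0.036],[0,0,0],[0,0,0],[0.03736,-0.00031,0],[0.03736,-0.00031,0],[0.03736,-0.00031,0],[0.03736,-0.00031,0],[0.03736,-0.00031,0],[0.03736,-0.00031,0],[0.03736,-0.00031,0],[0.03736,-0.00031,0],[0.03736,-0.00031,0],[0.03736,-0.00031,0],[0.03736,-0.00031,0],[0.03736,-0.00031,0],[0.03736,-0.00031,0],[0.03736,-0.00031,0],[0,0,0]], "gripper": [0.03,0.03,0.03,0.03,0.03,0.03,0.03,0.03,0.03,0.03,0.03,0.03,0.03,0.03,0.03,0.03,0.03,0.03,0.03,0.03]}}

```text
time: 42.92
tool_pos: [0.5507, 0.1566, 0.1495]
tcp_rot: [-2.251, -2.189, -0.005]
wrist_force: [-0.2, -0.1, -0.5]
width: 0.508
grip_force: 28.3
```

Request:
{"op": "jog_arm", "data": {"turn": [[0,0,0],[0,0,0],[0,0,0]], "delta_pos": [[0,0,0.01],[0,0,0],[0,0,0]], "gripper": [0.03,0.03,0.03]}}

```text
time: 43.17
tool_pos: [0.5497, 0.1492, 0.1376]
tcp_rot: [-2.257, -2.184, 0.004]
wrist_force: [-0.5, 0.3, -0.8]
width: 0.506
grip_force: 28.3
```

Request:
{"op": "jog_arm", "data": {"turn": [[0,0,0],[0,0,0],[0,0,0],[0,0,0],[0,0,0],[0,0,0],[0,0,0],[0,0,0]], "delta_pos": [[0,0,0.025],[0,0,0.025],[0,0,0.025],[0,0,0.018],[0,0,0.007],[0,0,0.005],[0,0,0.004],[0,0,0]], "gripper": [0.03,0.03,0.03,0.03,0.03,0.03,0.03,0.03]}}

```text
time: 43.83
tool_pos: [0.5514, 0.1501, 0.0303]
tcp_rot: [2.257, 2.184, 0.001]
wrist_force: [1.1, -0.1, -0.4]
width: 0.511
grip_force: 28.3
```

Request:
{"op": "jog_arm", "data": {"turn": [[0,0,0],[0,0,0],[0,0,0],[0,0,0]], "delta_pos": [[0,0,0.001],[0,0,0.001],[0,0,0.001],[0,0,0]], "gripper": [0.03,0.03,0.03,0.03]}}

```text
time: 44.17
tool_pos: [0.5528, 0.1509, 0.0292]
tcp_rot: [2.254, 2.185, 0.004]
wrist_force: [-0.2, -0.9, 5.2]
width: 0.512
grip_force: 29.0
```

Request:
{"op": "jog_arm", "data": {"turn": [[0,0,0],[0,0,0],[0,0,0],[0,0,0],[0,0,0],[0,0,0],[0,0,0],[0,0,0],[0,0,0],[0,0,0],[0,0,0],[0,0,0],[0,0,0],[0,0,0],[0,0,0],[0,0,0],[0,0,0]], "delta_pos": [[0,0,0],[0,0,0],[0,0,0],[0,0,-0.014],[0,0,-0.036],[0,0,-0.036],[0,0,-0.036],[0,0,-0.036],[0,0,-0.036],[0,0,-0.036],[0.0183,-0.0329,0],[0.0183,-0.0329,0],[0.0183,-0.0329,0],[0.0183,-0.0329,0],[0.0183,-0.0329,0],[0,0,0],[0,0,0]], "gripper": [0.062,0.062,0.062,0.062,0.062,0.062,0.062,0.062,0.0,0.0,0.0,0.0,0.0,0.0,0.0,0.0,0.0]}}

```text
time: 45.58
tool_pos: [0.3879, 0.2482, 0.2571]
tcp_rot: [2.252, 2.19, 0.001]
wrist_force: [0.6, 0.3, 0.2]
width: 0.002
grip_force: 0.0
```

```bash
python3 - <<'E'
from h import *
im,C=snap('wrist'); im2,_=snap('top')
a=cv2.resize(im2[90:300,200:480],(400,300),interpolation=cv2.INTER_CUBIC)
cv2.imwrite('pics/w7.png',np.hstack([cv2.resize(im,(400,250))[:, :],a[:250]]))
s=read_state();print(s['time'],s['tool_pos'],s['width'])
E
```

```text
45.6833 [0.3897048  0.2473306  0.25717282] -0.0003429953445399461
```

View pics/w7.png

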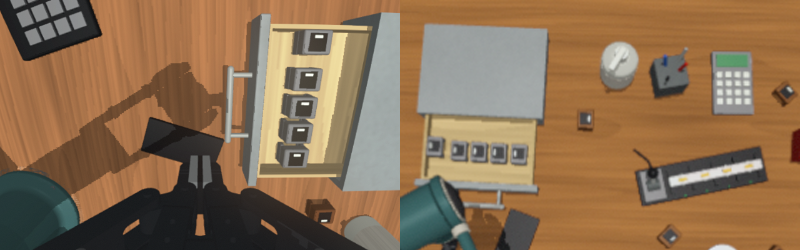

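Request:
{"op": "jog_arm", "data": {"turn": [[0,0,0],[0,0,0],[0,0,0],[0,0,0],[0,0,0],[0,0,0],[0,0,0],[0,0,0],[0,0,0]], "delta_pos": [[0,0,0.036],[0,0,0.036],[0,0,0.036],[0,0,0.036],[0,0,0.036],[0,0,0.03],[0,0,0.01],[0,0,0],[0,0,0]], "gripper": [0,0,0,0,0,0,0,0,0]}}

```text
time: 46.43
tool_pos: [0.3903, 0.2471, 0.0373]
tcp_rot: [-2.258, -2.184, 0.001]
wrist_force: [-0.3, 0.1, 0.7]
width: 0.001
grip_force: 0.0
```

Request:
{"op": "jog_arm", "data": {"turn": [[0,0,0],[0,0,0],[0,0,0],[0,0,0],[0,0,0],[0,0,0],[0,0,0],[0,0,0],[0,0,0],[0,0,0],[0,0,0],[0,0,0],[0,0,0],[0,0,0],[0,0,0],[0,0,0],[0,0,0],[0,0,0],[0,0,0],[0,0,0]], "delta_pos": [[0,0.006,0],[0,0.006,0],[0,0.006,0],[0,0.006,0],[0,0.006,0],[0,0.008,0],[0,0.01,0],[0,0.01,0],[0,0.01,0],[0,0.01,0],[0,0.01,0],[0,0.01,0],[0,0.01,0],[0,0.01,0],[0,0.01,0],[0,0.01,0],[0,0.01,0],[0,0.008,0],[0,0.006,0],[0,0,0]], "gripper": [0,0,0,0,0,0,0,0,0,0,0,0,0,0,0,0,0,0,0,0]}}

```text
time: 48.1
tool_pos: [0.553, 0.2421, 0.0371]
tcp_rot: [2.256, 2.185, 0.002]
wrist_force: [0.4, 0.2, -0.3]
width: 0.001
grip_force: 0.0
```

Request:
{"op": "jog_arm", "data": {"turn": [[0,0,0],[0,0,0],[0,0,0],[0,0,0],[0,0,0]], "delta_pos": [[0,0.004,0],[0,0.004,0],[0,0.003,0],[0,0.003,0],[0,0,0]], "gripper": [0,0,0,0,0]}}

```text
time: 48.52
tool_pos: [0.5644, 0.2415, 0.0366]
tcp_rot: [-2.256, -2.185, 0.003]
wrist_force: [-4.0, -0.3, 1.6]
width: 0.001
grip_force: 1.8
```

Request:
{"op": "jog_arm", "data": {"turn": [[0,0,0],[0,0,0],[0,0,0]], "delta_pos": [[0,0.002,0],[0,0.002,0],[0,0,0]], "gripper": [0,0,0]}}

```text
time: 48.77
tool_pos: [0.5649, 0.2414, 0.0365]
tcp_rot: [-2.253, -2.181, 0.012]
wrist_force: [-13.2, 0.6, 8.9]
width: 0.002
grip_force: 7.3
```

Request:
{"op": "jog_arm", "data": {"turn": [[0,0,0],[0,0,0],[0,0,0]], "delta_pos": [[0,0.001,0],[0,0.001,0],[0,0,0]], "gripper": [0,0,0]}}

```text
time: 49.02
tool_pos: [0.565, 0.2414, 0.0364]
tcp_rot: [-2.252, -2.18, 0.016]
wrist_force: [-18.0, -0.5, 13.1]
width: -0.004
grip_force: 9.9
```

Request:
{"op": "jog_arm", "data": {"turn": [[0,0,0],[0,0,0],[0,0,0],[0,0,0],[0,0,0],[0,0,0],[0,0,0],[0,0,0],[0,0,0],[0,0,0],[0,0,0],[0,0,0],[0,0,0]], "delta_pos": [[0,-0.015,0],[0,-0.035,0],[0,-0.03,-0.01],[0,0,-0.035],[0,0,-0.035],[0,0,-0.035],[0,0,-0.035],[0,0,-0.035],[-0.03,0,-0.035],[-0.03,0,0],[-0.03,0,0],[0,0,0],[0,0,0]], "gripper": [0,0,0,0,0,0,0,0,0,0,0,0,0]}}

```text
time: 50.1
tool_pos: [0.4891, 0.156, 0.2544]
tcp_rot: [2.259, 2.182, 0.003]
wrist_force: [-0.4, -0.2, -0.6]
width: -0.001
grip_force: 0.0
```

```bash
python3 - <<'E'
from h import *
im,C=snap('wrist'); im2,_=snap('top')
a=cv2.resize(im2[90:240,200:480],(560,300),interpolation=cv2.INTER_CUBIC)
cv2.imwrite('pics/w8.png',np.vstack([cv2.resize(im[0:290,200:640],(440,290)),cv2.resize(a,(440,236))]))
s=read_state();print(s['time'],s['tool_pos'],s['width'])
E
```

```text
50.2 [0.48881469 0.15732144 0.253729  ] -0.0022509480173796667
```

View pics/w8.png

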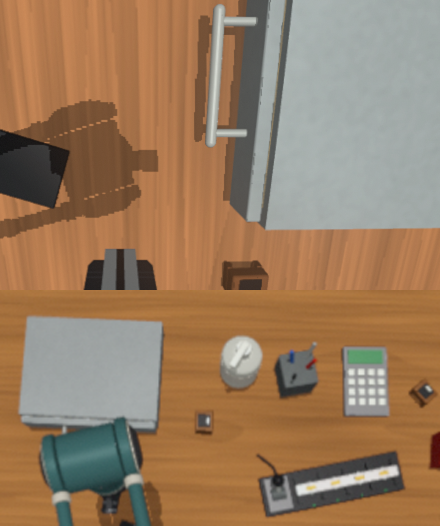

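```bash
python3 - <<'E'
from h import *
C=cal('wrist')
h=plane([(419,8),(411,143)],.049,C);print(h.mean(0), plane([(461,140)],.074,C), plane([(472,140)],.085,C))
E
```

```text
[0.58137347 0.2432438  0.049     ] [[0.62008489 0.18776626 0.074     ]] [[0.62560987 0.18916789 0.085     ]]
```

```bash
python3 - <<'E'
from h import *
im,C=snap('wrist'); g=im.max(2).astype(int)
print(g[100,395:500].tolist())
im3=cv2.imread('pics/w3.png'); print(im3.max(2)[100,250:330].tolist())
# project expected bar ends if handle at .4335+.15
for x in (.5835,.5785,.5735): print(x,proj([(x,.2435,.052),(x-.005,.2435,.047),(x+.005,.2435,.047)],C))
E
```

```text
[166, 118, 113, 115, 116, 116, 114, 116, 115, 113, 114, 129, 163, 147, 117, 136, 155, 166, 181, 203, 214, 201, 181, 173, 155, 148, 158, 159, 161, 164, 162, 163, 165, 167, 167, 165, 140, 114, 116, 116, 118, 117, 117, 115, 105, 90, 84, 83, 83, 84, 84, 83, 83, 83, 84, 84, 84, 85, 85, 86, 86, 85, 86, 85, 93, 131, 157, 174, 175, 175, 174, 175, 174, 173, 173, 174, 175, 174, 174, 170, 151, 132, 101, 87, 87, 87, 87, 108, 162, 177, 178, 178, 177, 177, 177, 178, 177, 177, 178, 178, 177, 178, 177, 177, 177]
[150, 149, 148, 149, 149, 146, 145, 147, 149, 141, 133, 149, 161, 177, 185, 171, 148, 136, 120, 103, 99, 104, 110, 140, 165, 164, 164, 161, 160, 161, 159, 156, 157, 154, 135, 118, 117, 120, 124, 125, 122, 120, 111, 103, 97, 113, 149, 156, 156, 155, 156, 157, 156, 156, 156, 155, 156, 152, 138, 154, 193, 206, 206, 206, 204, 181, 200, 218, 219, 218, 217, 215, 214, 212, 210, 209, 209, 207, 206, 205]
0.5835 [[418.06488766  78.25430288]
 [411.40682296  78.54166457]
 [421.87584281  78.27555225]]
0.5785 [[412.75247678  78.38985843]
 [406.16606307  78.67832115]
 [416.64351823  78.40740427]]
0.5735 [[407.43579987  78.52788668]
 [400.92154417  78.81736199]
 [411.40682296  78.54166457]]
```

```bash
python3 -c "
from h import *
print(ticket.finish_job())"
```

```text
the job is handed in; nothing more can be done
None
```

The job is handed in: I switched the dock lever off first, put all five packs upright in one row in the drawer and pushed it shut against its stop; its final position measures within about 1–2 mm of closed.

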